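Hold the filling stand's gate open at the marker

ROBOT

A 6-joint arm with a two-finger parallel gripper is mounted at the origin on a cart in front of the work surface, level with it; the furniture and walls round the work are solid. World frame = base frame: x ahead of the robot, y to its left, z up, the work surface at z = 0. Lengths are in m, angles in rad, forces in N, time in s.
With the tool pointing down it reaches from about 0.325 to 0.9 m from the base axis. Payload 6.1 kg.
Tool frame: the origin (TCP) lies midway between the tips of the shut fingers; the grasp point (between the pads) lies 19 mm behind it; z points along the fingers, y is the line along which they close (so a half turn about z gives the same grasp; the last joint's range is limited). The gripper opens to 85 mm and grips with 20 to 120 N. Pads are 22 mm wide; open, the fingers measure 114 mm over their backs; the gripper's body (76 mm by 85 mm) begins 54 mm behind the grasp point. The pads swing forward as they close: fully open they stand 13 mm farther back than shut.
Start: joints at [1.18, 0.22, 1.526, -0, 1.395, -0.126], TCP at [0.164, 0.603, 0.231] pointing down, gripper open.
Joint ranges: [-2.98, 2.98], [-0.91, 2.08], [0.09, 2.57], [-1.24, 4.39], [0.2, 2.65], [-2.68, 2.68]. Speed limits (rad/s): [2.57, 2.57, 3.01, 3.14, 3.14, 3.14].

INTERFACE

Orientations are given as [roll, pitch, yaw] about the fixed x, y, z axes, in that order (R = Rz(yaw) Ry(pitch) Rx(roll)).
In Python, from plant import movep, move_l, set_joints, gripper_to, hold, inverse_kinematics, observe, get_image, get_calibration, Unreachable, job_done gives the robot as it stands. Calls block until the motion is done:
- movep(position, orientation): joint-space move of the TCP to a pose.
- move_l(position, feed=0.15, rotation=None, max_force=None): straight line of the TCP; rotation=None keeps the orientation; feed is the mean speed in m/s. With max_force (N) it stops when the force on the tool has changed by that much, and returns True; else False.
- set_joints(angles): joint-space move.
- gripper_to(opening, f_grip=None): finger opening in m; f_grip is the grip in N (None keeps the last); returns when the fingers have stopped.
- hold(seconds).
- inverse_kinematics(position, orientation): joint angles nearest the present ones, or None.
- observe(): the state.
- get_image(name): name is "side" or "top" or "wrist"; returns (picture, depth): 420x560x3 uint8, red, green, blue; 420x560 float32, m along the optical axis (not along the pixel's ray), 0 where there is no reading.
- get_calibration(name): a dict with "intrinsics" (3x3 intrinsics, pixels), "dist_coeffs" ([k1, k2, p1, p2, k3] as OpenCV has them; the pictures are not rectified), "world_from_camera" (4x4, takes a point from camera to world coordinates). Camera axes: x right, y down, z forward; pixel columns grow to the right and rows downward; lengths in m; the calibration is good to about 2 mm. A picture is of the moment at which its call begins: read the wrist's pose just before it. get_calibration takes no time and is no camera call; for the wrist camera it gives the pose at the moment of the call.
A pose or a line that the arm cannot do raises Unreachable and nothing moves.
- job_done(): hands the job in; it is judged then, once.
The state is a dict: "time_s": time; "q": joint angles; "joint_velocities": joint speeds; "joint_torque": joint torques, N m; "eef_pos": TCP position; "tcp_rot": TCP orientation; "ft_force": force on the tool from outside, world axes, zero at the start; "torque": the same for the moment, N m; "opening": finger opening in m; "grasp_force": force on a finger pad.
Only numpy, scipy, OpenCV 4.12 (cv2) and the standard library are available. Lean on these libraries where they do the work, as an engineer would, in place of code of your own. Each camera call takes 0.05 s, during which the arm holds its last target. There are 200 camera calls.

TASK

I am about to pour rice down through the filling stand. First stand the cream jug upright under its spout, pushed fully home in the nest on the base plate, and let go of it; then pull the spring-loaded gate out by its black knob until the white line on the blade is level with the red marker, and finish while still holding it there, steady, for it snaps shut when released. Do not shift the marker, and leave the rice jar, the cup, the ramekin and the teaspoon where they are.

Things in the scene. Friction and masses are not known exactly. Their poses are not given: they have to be found in the camera images.
- jug: loose cream stoneware jug, 0.16 kg, round body 67 mm across and 85 mm high (foot 56 mm across) with one handle. Origin on the underside, between body and handle; z up; the body's axis stands at +y 16 mm, the handle points along the jug's -y and is a loop 12 mm thick (along x) whose outer bar spans y -52 to -35 mm, z 25 to 83 mm. The small pouring lip faces away from the handle
- jug_mouth (a point): middle of the jug's open mouth: on the body's axis at rim height (85 mm)
- jug_handle (a point): point on the handle to pinch from above, closing along the jug's x: 59 mm from the body's axis, 65 mm above the underside
- stand: fixed steel filling stand. Origin on the worktop below the middle of the spout; +x to its back, away from the open front, -y to its right side, where the gate comes out, z up. Base plate x -68 to 118, y +-62 mm. Overhead, from x -18 mm backwards and y +-50 mm: spout, gate housing (z 120 to 147 mm) and hopper with clear front (top z 257 mm). Nothing overhead further forward than x -18 mm
- spout (a point): middle of the spout's lower end, 112 mm above the worktop; the jug's mouth belongs under it
- gate (a joint): how far the gate is pulled out, m: 0 shut (where the spring keeps it), 0.065 fully out. It slides along the stand's -y (to its right). The spring pulls back with about 4 N at 0 and 80 N/m more (about 8 N at 0.05)
- knob (a point): grip point of the gate's black knob, on its vertical axis: 17 to 19 mm across, standing 36 mm above the blade; this point is 24 mm above the blade's middle and 12 mm below the knob's top. With the gate shut it is at y -150 mm, z 160 mm of the stand. Blade 38 mm wide, 3 mm thick, under the knob
- gate_line (a point): middle of the white line across the blade (in a black field); moves with the gate. With the gate shut at y -60 mm of the stand
- marker_tip (a point): tip of the red marker, which rides stiffly on the scale rail just behind the blade (x 17 mm of the stand); at the mark it and the white line have the same y in the stand's frame
- marker (a joint): where the red marker is set, m: the value of joint gate at which the white line is level with it (0.020 to 0.048)
- rice_jar: bystander: clip-top glass jar of pale contents, 107 x 96 x 144 mm; origin under its middle
- cup: bystander: small white cup with a thin red line, 58 x 82 x 50 mm
- white_ramekin: bystander: white fluted ramekin, 78 mm across, 42 mm high
- teaspoon: bystander: steel teaspoon, 137 mm long, lying flat
- nest (a point): middle of the nest, on top of the base plate (6 mm above the worktop), straight below the spout. The nest is open to the front (-x of the stand); black curbs 12 mm high stand 36 mm to either side (y, inner faces, from x -20 mm, flaring outwards to x -43 mm) and a back stop at x +33 mm: the jug enters from the front and is home when its body meets the stop
Mind the look-alikes: they are no part of the job. What is shaped like the jug but yellow is not meant.

How it is judged:
By the outcome, as a careful person would: the job done as asked, in the order asked, and still so for the second after the job is handed in, while the arm keeps its last pose, push and grip.
It also fails if it takes over 51 s, if anything falls off the work surface, if the arm or the gripper's body presses on something with over 40 N, if the wrist force passes 120 N, or if a joint passes its speed limit or range.

## Working session

There is one attempt and no reset: what is moved stays moved. The work goes in short steps, each a Python script; the robot and the scene stay as the last script left them, time stands still between calls to the robot, and variables do not carry over. Pictures are saved under pics/ and viewed, at most 10 in all, crops included, and the job is handed in when it is done.

```bash
ls; mkdir -p pics; cat > h.py <<'E'
import numpy as np, cv2
from plant import *
def snap(n):
    c=get_calibration(n); im,d=get_image(n); return im,d,c
def ray(c,u,v):
    p=cv2.undistortPoints(np.array([[[u,v]]],float),np.array(c["intrinsics"],float),np.array(c["dist_coeffs"],float))[0,0]
    T=np.array(c["world_from_camera"]); return T[:3,3],T[:3,:3]@np.array([p[0],p[1],1.])
def onz(c,u,v,z):
    o,r=ray(c,u,v); return o+r*(z-o[2])/r[2]
def dep(c,d,u,v):
    o,r=ray(c,u,v); return o+r*d[int(v),int(u)]
def tri(c1,p1,c2,p2):
    (a,r),(b,s)=ray(c1,*p1),ray(c2,*p2)
    t=np.linalg.lstsq(np.c_[r,-s],b-a,rcond=None)[0]
    P,Q=a+r*t[0],b+s*t[1]; return (P+Q)/2,np.linalg.norm(P-Q)
E
python3 - <<'E'
from h import *
import pickle
S={}
for n in("side","top","wrist"):
    S[n]=snap(n); print(n,np.round(S[n][2]["world_from_camera"],3).tolist(),np.round(S[n][2]["intrinsics"],0).tolist())
    
pickle.dump(S,open("s0.pkl","wb"))
cv2.imwrite("pics/top.png",cv2.resize(S["top"][0][:,:,::-1],(800,600)))
cv2.imwrite("pics/side.png",cv2.resize(S["side"][0][:,:,::-1],(800,600)))
print(observe())
E
```

```text
pics
side [[0.909, -0.236, 0.343, 0.134], [-0.416, -0.541, 0.731, -0.855], [0.013, -0.807, -0.59, 0.777], [0.0, 0.0, 0.0, 1.0]] [[383.0, 0.0, 275.0], [0.0, 383.0, 212.0], [0.0, 0.0, 1.0]]
top [[-0.007, -0.995, 0.101, 0.364], [-1.0, 0.007, -0.001, -0.034], [-0.0, -0.101, -0.995, 1.793], [0.0, 0.0, 0.0, 1.0]] [[504.0, 0.0, 277.0], [0.0, 504.0, 211.0], [0.0, 0.0, 1.0]]
wrist [[0.262, 0.923, 0.282, 0.092], [0.965, -0.25, -0.078, 0.623], [-0.002, 0.293, -0.956, 0.372], [0.0, 0.0, 0.0, 1.0]] [[326.0, 0.0, 277.0], [0.0, 326.0, 209.0], [0.0, 0.0, 1.0]]
{'time_s': 0.15, 'q': array([ 1.17986039e+00,  2.21085717e-01,  1.52737835e+00,  3.20181273e-05,
        1.39472553e+00, -1.26095335e-01]), 'joint_velocities': array([-0.00036542, -0.00164124, -0.00218643,  0.00103239,  0.00324863,
        0.00069651]), 'joint_torque': array([ 5.70067041e-04, -4.97485113e+01, -3.89900708e+01, -2.65907393e-04,
        7.39023148e-03,  1.39176913e-05]), 'eef_pos': array([0.16339995, 0.6027557 , 0.23040942]), 'tcp_rot': array([-3.14001235e+00, -2.32097550e-04,  2.87674624e+00]), 'ft_force': array([ 0.45226792, -0.40732689, -0.11804843]), 'torque': array([ 0.00797235, -0.00651276,  0.00515443]), 'grasp_force': 0.0, 'opening': 0.08545744105599838}
```

View pics/top.png

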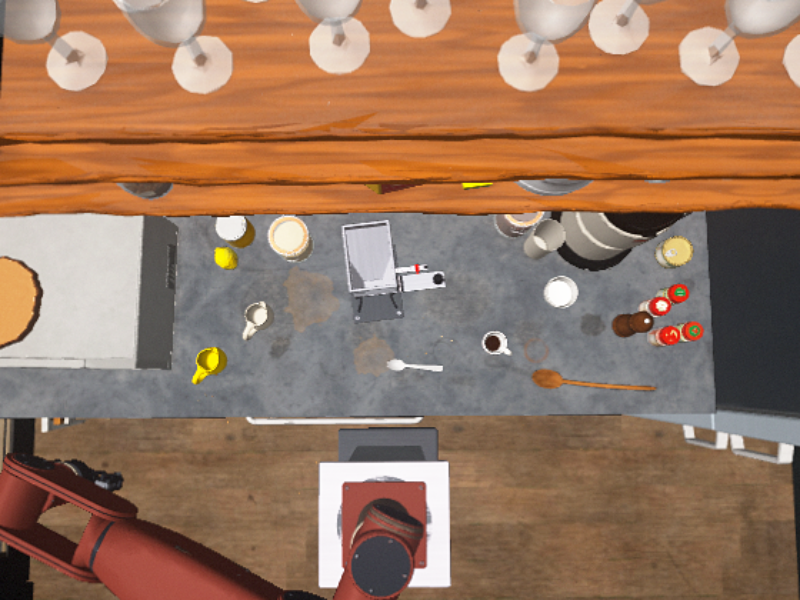

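View pics/side.png

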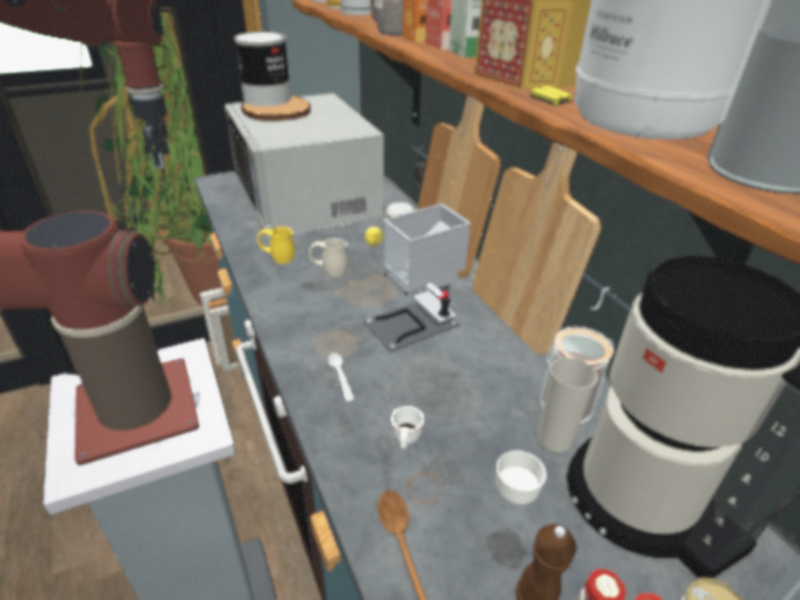

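The top view shows the cream jug at (257,317) with its handle towards (248,334). A yellow look-alike jug stands at (209,360), and the cup with the dark contents and red line is at (494,343). The stand's hopper is at (370,258), the black knob at (438,280) and the red marker at (417,268). The cream jug fits by its colour and jug shape. I'll confirm that in a crop from the wrist camera.

```bash
python3 - <<'E'
from h import *
import pickle
S=pickle.load(open("s0.pkl","rb"))
im,d,c=S["top"]
for nm,u,v in [("jugrim",257,314),("handle",248,334),("knob",438,280),("marker",417,268),("plateFL",355,321),("plateFR",403,319)]:
    print(nm,np.round(dep(c,d,u*.7,v*.7),3))
V={}
def go(p,yaw=np.pi):
    movep(p,[np.pi,0,yaw]); 
go([0.44,0.31,0.26]); V["j1"]=snap("wrist")
go([0.47,0.25,0.26]); V["j2"]=snap("wrist")
go([0.50,-0.05,0.33]); V["s1"]=snap("wrist")
go([0.50,-0.13,0.33]); V["s2"]=snap("wrist")
print(observe()["time_s"],observe()["eef_pos"],observe()["tcp_rot"])
pickle.dump(V,open("v.pkl","wb"))
f=lambda k:V[k][0][:,:,::-1]
cv2.imwrite("pics/a.png",cv2.resize(f("j1"),(800,600),interpolation=cv2.INTER_CUBIC)); 
cv2.imwrite("pics/b.png",cv2.resize(f("s2"),(800,600),interpolation=cv2.INTER_CUBIC))
E
```

```text
jugrim [0.515 0.311 0.008]
handle [0.462 0.319 0.075]
knob [ 0.576 -0.131  0.171]
marker [ 0.608 -0.084  0.145]
plateFL [ 0.497  0.068 -0.002]
plateFR [ 0.5   -0.052  0.002]
3.825 [ 0.50011466 -0.12915561  0.32960206] [ 3.14071815e+00 -5.94988274e-04 -3.14094875e+00]
```

View pics/a.png

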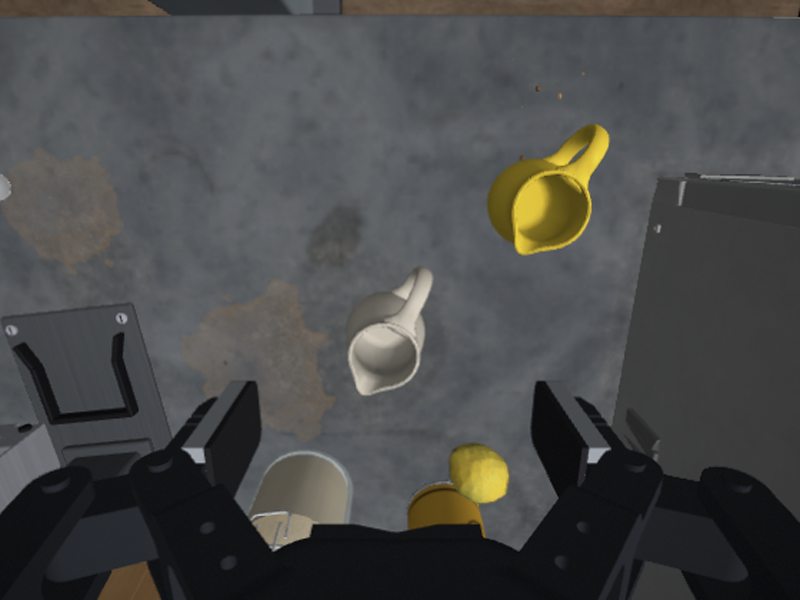

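View pics/b.png

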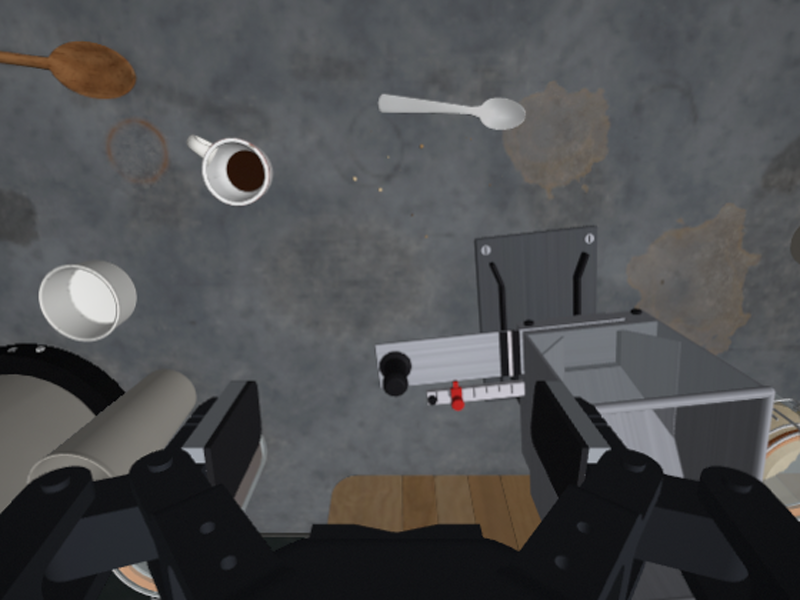

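The wrist pictures confirm the target. In the first, the cream jug has its rim centre at (387,350) and its handle end at (424,275), and the yellow jug is at (550,200). In the second, the knob is at (396,370), the white line at about (508,355) and the red marker at (457,395). The plate's front corners are at (475,240) and (596,226). Next I'll measure these.

```bash
cat >> h.py <<'E'
def cloud(S,mask):
    im,d,c=S; v,u=np.nonzero(mask&(d>0))
    p=cv2.undistortPoints(np.c_[u,v].astype(float)[:,None],np.array(c["intrinsics"],float),np.array(c["dist_coeffs"],float))[:,0]
    T=np.array(c["world_from_camera"]); z=d[v,u]
    return np.c_[p*z[:,None],z]@T[:3,:3].T+T[:3,3]
def proj(c,P):
    T=np.linalg.inv(np.array(c["world_from_camera"])); return cv2.projectPoints(np.array([P],float),cv2.Rodrigues(T[:3,:3])[0],T[:3,3],np.array(c["intrinsics"],float),np.array(c["dist_coeffs"],float))[0][0,0]
def sub(im,p,w=4):
    g=cv2.cvtColor(im,cv2.COLOR_RGB2GRAY); q=np.array([[p]],np.float32)
    return cv2.cornerSubPix(g,q,(w,w),(-1,-1),(cv2.TERM_CRITERIA_EPS+3,50,.01))[0,0]
E
cat > m.py <<'E'
from h import *
import pickle
from scipy.optimize import least_squares
V=pickle.load(open("v.pkl","rb"))
for k in("j1","j2"):
    im=V[k][0]; hsv=cv2.cvtColor(im,cv2.COLOR_RGB2HSV)
    m=((hsv[...,1]<70)&(hsv[...,2]>110)).astype(np.uint8)
    n,L,st,ce=cv2.connectedComponentsWithStats(m)
    t=proj(V[k][2],[.515,.311,.06]); i=min((i for i in range(1,n) if st[i,4]>800),key=lambda i:np.hypot(*(ce[i]-t)))
    P=cloud(V[k],L==i); z=np.percentile(P[:,2],99.5)
    R=P[P[:,2]>z-.005]
    r=least_squares(lambda q:np.hypot(R[:,0]-q[0],R[:,1]-q[1])-q[2],[*np.median(R[:,:2],0),.03],loss="soft_l1",f_scale=.001).x
    D=np.hypot(P[:,0]-r[0],P[:,1]-r[1]); H=P[(D>.043)&(P[:,2]>.05)]
    h=H[:,:2].mean(0)-r[:2]; 
    print(k,st[i,4],"z",z.round(4),"rim",r.round(4),"handle ang",np.degrees(np.arctan2(h[1],h[0])).round(2),"far",D[P[:,2]>.03].max().round(4),"hz",np.percentile(H[:,2],98).round(4))
    # rim silhouettes: centre pixel of the opening for triangulation
print("stand")
s=.7; F={"cFR":(475,239,.006),"cFL":(596,226,.006),"scR":(486,250,.006),"scL":(589,239,.006)}
for n,(u,v,z) in F.items():
    p2=sub(V["s2"][0],(u*s,v*s)); p1=sub(V["s1"][0],proj(V["s1"][2],onz(V["s2"][2],*p2,z)))
    P,e=tri(V["s1"][2],p1,V["s2"][2],p2); print(n,p1.round(1),p2.round(1),P.round(4),"gap",e.round(4))
for k in("s1","s2"):
    im,d,c=V[k]; hsv=cv2.cvtColor(im,cv2.COLOR_RGB2HSV)
    W=cloud(V[k],np.ones(d.shape,bool)); uv=np.argwhere(d>0); col=im[uv[:,0],uv[:,1]].astype(int)
    near=lambda x,y,r:np.hypot(W[:,0]-x,W[:,1]-y)<r
    K=W[near(.576,-.131,.03)&(W[:,2]>.15)&(col.max(1)<70)]; zt=np.percentile(K[:,2],98); T=K[K[:,2]>zt-.002]
    print(k,"knob top",zt.round(4),((T.max(0)+T.min(0))/2).round(4),(T.max(0)-T.min(0)).round(4),len(T))
    B=W[near(.59,-.09,.06)&(abs(W[:,2]-.139)<.006)&(col.min(1)>110)]; print(" blade z",np.median(B[:,2]).round(4),len(B))
    M=W[near(.6,-.09,.05)&(col[:,0]>120)&(col[:,1]<70)]; print(" marker",np.median(M,0).round(4),M.min(0).round(4),M.max(0).round(4))
im=np.hstack([V["s1"][0],V["s2"][0]])
a=V["s1"][0]; c=V["s1"][2]; q=proj(c,[.6,-.09,.14]); u,v=map(int,q); print(u,v)
crop=lambda k,P:(lambda q:cv2.resize(V[k][0][max(0,int(q[1])-50):int(q[1])+50,max(0,int(q[0])-65):int(q[0])+65,::-1],(520,400),interpolation=cv2.INTER_CUBIC))(proj(V[k][2],P))
cv2.imwrite("pics/c.png",cv2.resize(np.vstack([crop("s1",[.59,-.09,.14]),crop("s1",[.56,0.01,.0])]),(450,600)))
E
python3 m.py
```

```text
j1 2407 z 0.0846 rim [0.507  0.3033 0.0275] handle ang 151.87 far 0.0656 hz 0.0819
j2 2334 z 0.0848 rim [0.5069 0.3036 0.0278] handle ang 152.17 far 0.0652 hz 0.0818
stand
cFR [275.2 166.9] [331.5 166.7] [ 0.505  -0.0504  0.0045] gap 0.0003
cFL [360.7 157.3] [417.2 158.2] [0.4919 0.0717 0.0046] gap 0.0013
scR [286.9 174.6] [343.5 174.6] [ 0.5153 -0.0336  0.0101] gap 0.0001
scL [355.  170.8] [411.4 170.7] [0.5099 0.064  0.0083] gap 0.0001
s1 knob top 0.1737 [ 0.5817 -0.1302  0.173 ] [0.015  0.0147 0.0025] 141
 blade z 0.1364 2709
 marker [ 0.6062 -0.0813  0.1415] [ 0.5949 -0.0862  0.1361] [ 0.6155 -0.0764  0.149 ]
s2 knob top 0.1737 [ 0.5815 -0.1306  0.173 ] [0.0148 0.0152 0.0027] 145
 blade z 0.1364 2697
 marker [ 0.6062 -0.0818  0.1417] [ 0.5944 -0.086   0.1384] [ 0.6151 -0.0768  0.1493]
239 270
```

View pics/c.png

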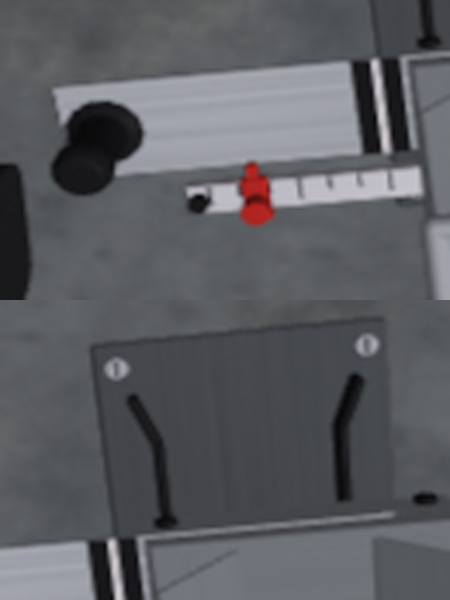

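The crop shows the two curbs on the plate, the white line in its black field, the red marker tip and the knob. By measurement, the stand's origin is about (0.566, 0.018) at a yaw of 6.1°. The knob check agrees to within 1 mm. The jug axis is at (0.507, 0.303), with its handle at 152°. I'll grasp the handle next.

```bash
cat >> h.py <<'E'
t=np.radians(6.1); XS=np.array([np.cos(t),np.sin(t),0]); YS=np.array([-np.sin(t),np.cos(t),0]); O=np.array([.5661,.0179,0])
TILT=np.radians(13)
def pose(g,yaw,p=TILT):
    "TCP pose for grasp point g"
    z=np.array([-np.sin(p)*np.cos(yaw),-np.sin(p)*np.sin(yaw),-np.cos(p)])
    return np.array(g)+.019*z,[np.pi,p,yaw],z
E
python3 - <<'E'
from h import *
yaw=np.radians(152); hd=np.array([np.cos(yaw),np.sin(yaw),0])
g=np.array([.507,.3034,.065])+.058*hd
P,R,z=pose(g,yaw)
print(inverse_kinematics(P,R))
Q,RQ,_=pose(O-.058*XS+[0,0,.071],np.pi+t); print(inverse_kinematics(Q,RQ))
gripper_to(.06)
movep(P-.09*z,R)
move_l(P,feed=.1,max_force=8)
gripper_to(0,60)
s=observe(); print(s["time_s"],s["opening"],s["grasp_force"],s["eef_pos"]-P,s["ft_force"])
move_l(s["eef_pos"]+[0,0,.07],feed=.12)
s=observe(); print(s["time_s"],s["opening"],s["grasp_force"],s["ft_force"])
im,d,c=snap("wrist"); a=im
b,_,_=snap("side")
cv2.imwrite("pics/g.png",np.hstack([cv2.resize(a,(400,300)),cv2.resize(b[100:310,100:380],(400,300))])[:,:,::-1])
E
```

```text
[ 0.5994066   0.23755675  1.9024066  -0.25495928  0.91085272 -0.33500435]
[-0.17081416  0.00533592  2.14751526  0.08837282  0.77219095 -1.90470387]
7.6 0.011347991198872804 58.47163249680307 [0.00020242 0.000171   0.00047808] [-2.23523832 -0.55688193  3.17024507]
8.3333 0.011273312370444247 58.361939329770394 [-0.58452016 -0.3683203  -2.06849217]
```

View pics/g.png

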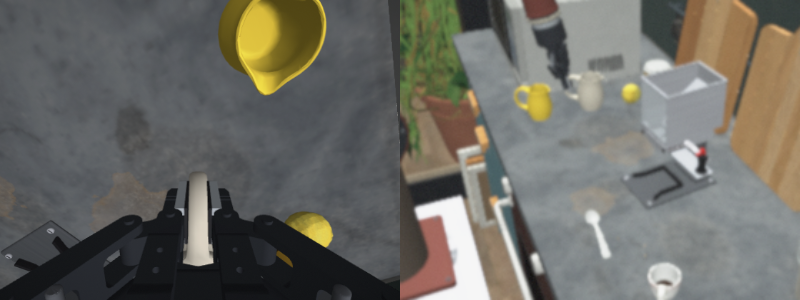

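The jug is held by its handle, upright and clear of the worktop in the side view at (590,90). Next I'll stage it in front of the nest and slide it in.

```bash
python3 - <<'E'
from h import *
yaw=np.pi+t
def T(x,dz): return pose(O+(x-.058)*XS+[0,0,.0655+.006+dz],yaw)
P,R,_=T(-.085,.055); movep(P,R)
P,_,_=T(-.085,.0035); print("down",move_l(P,feed=.1,max_force=8))
P,_,_=T(-.03,.0035); print("in",move_l(P,feed=.06,max_force=8)); s=observe(); print((s["eef_pos"]-P)@XS,s["ft_force"])
hold(.2)
P,_,_=T(.008,.0035); print("home",move_l(P,feed=.025,max_force=4)); s=observe()
P0,_,_=T(0,.0035); print("x",(s["eef_pos"]-P0)@XS,"y",(s["eef_pos"]-P0)@YS,s["ft_force"],s["time_s"],s["opening"])
im,d,c=snap("wrist"); b,_,_=snap("side")
cv2.imwrite("pics/p.png",np.hstack([cv2.resize(im,(400,300)),cv2.resize(b[150:255,240:380],(400,300))])[:,:,::-1])
E
```

```text
down False
in False
-0.00045161504325218893 [ 0.39628379 -1.1115227  -1.90366553]
home True
x 0.0034061121697360813 y 0.0002957935139954379 [ 0.02497474  0.15850356 -1.35992754] 13.0333 0.011009554466727921
```

View pics/p.png

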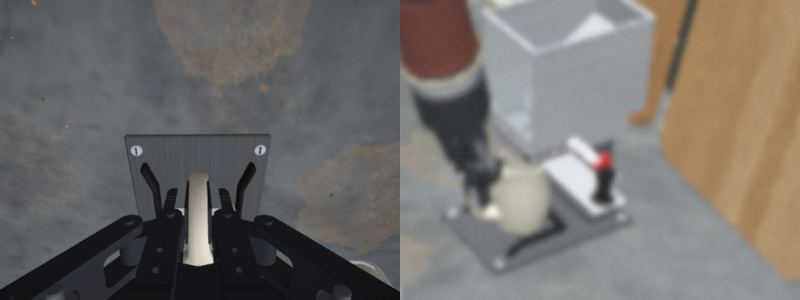

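The jug is between the curbs under the spout and touched the stop. I'll lower it, press it home and release.

```bash
python3 - <<'E'
from h import *
e=lambda:observe()["eef_pos"]
p=e(); print("low",move_l(p+[0,0,-.008],feed=.02,max_force=4),e()-p,observe()["ft_force"])
p=e(); print("push",move_l(p+.008*XS,feed=.02,max_force=5),(e()-p)@XS,observe()["ft_force"])
gripper_to(.04); 
s=observe(); _,_,z=pose(O,np.pi+t)
a,d,c=snap("wrist")
move_l(s["eef_pos"]-.0*z-.06*XS,feed=.15)
move_l(e()+[0,0,.08],feed=.2)
s=observe();print(s["time_s"],s["ft_force"])
S=snap("wrist"); b=snap("side")
import pickle; pickle.dump((S,b),open("r.pkl","wb"))
cv2.imwrite("pics/q.png",np.hstack([cv2.resize(S[0],(400,300)),cv2.resize(b[0][150:255,240:380],(400,300))])[:,:,::-1])
E
```

```text
low True [-1.15363692e-05  3.91937090e-05 -7.45165626e-04] [0.07843872 0.52695424 2.82689702]
push True 0.0001956856351716718 [-1.17928134 -0.45572629  4.44616514]
15.0917 [ 0.16681931  0.06844402 -0.71007582]
```

View pics/q.png

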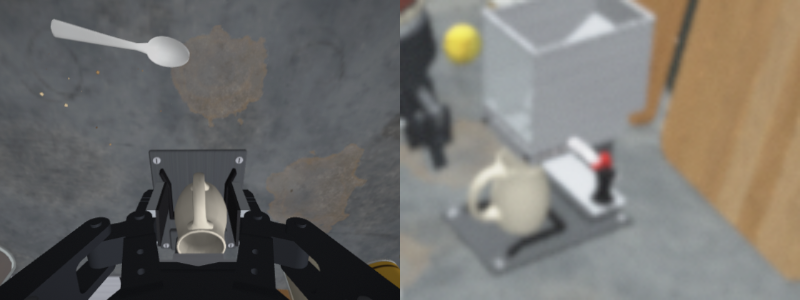

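The jug now stands in the nest, upright and released, with its handle towards the front. I'll check numerically whether it is home.

```bash
python3 - <<'E'
from h import *
import pickle
from scipy.optimize import least_squares
S,b=pickle.load(open("r.pkl","rb"))
for n,V in(("wrist",S),("side",b)):
    W=cloud(V,np.ones(V[1].shape,bool)); uv=np.argwhere(V[1]>0); hsv=cv2.cvtColor(V[0],cv2.COLOR_RGB2HSV)[uv[:,0],uv[:,1]]
    L=np.c_[(W-O)@XS,(W-O)@YS,W[:,2]]
    k=(abs(L[:,1])<.034)&(L[:,0]>-.09)&(L[:,0]<.045)&(L[:,2]>.015)&(L[:,2]<.1)&(hsv[:,2]>90)&(hsv[:,1]<90)
    J=L[k]; print(n,len(J),"zmax",np.percentile(J[:,2],99),"xmin",np.percentile(J[:,0],.5))
    for z0,z1,r0 in((.03,.06,0),(.06,.08,0),(.084,.1,0)):
        B=J[(J[:,2]>z0)&(J[:,2]<z1)&((abs(J[:,1])>.009)|(J[:,0]>-.028))]
        if len(B)<20: continue
        q=least_squares(lambda q:np.hypot(B[:,0]-q[0],B[:,1]-q[1])-q[2],[0,0,.031],loss="soft_l1",f_scale=.001).x
        print("  z",z0,len(B),"c",q.round(4),"y range",B[:,1].min().round(3),B[:,1].max().round(3), "x",B[:,0].min().round(3),B[:,0].max().round(3))
    H=J[(J[:,0]<-.04)]; print("  handle y",np.median(H[:,1]).round(4),"x min",H[:,0].min().round(4),"top z",np.percentile(H[:,2],98).round(4))
E
```

```text
wrist 6004 zmax 0.08957462180715525 xmin -0.06339366307076263
  z 0.03 1747 c [0.0015 0.0041 0.0305] y range -0.027 0.034 x -0.036 0.034
  z 0.06 1756 c [0.0014 0.0041 0.026 ] y range -0.025 0.033 x -0.026 0.031
  z 0.084 779 c [0.0013 0.0041 0.025 ] y range -0.022 0.031 x -0.037 0.019
  handle y 0.0018 x min -0.0641 top z 0.0877
side 514 zmax 0.08869232858709006 xmin -0.06311350947764702
  z 0.03 173 c [0.003  0.0005 0.0301] y range -0.032 0.03 x -0.029 0.032
  z 0.06 125 c [0.0032 0.0018 0.0262] y range -0.028 0.03 x -0.027 0.029
  z 0.084 34 c [0.0022 0.0013 0.0253] y range -0.026 0.027 x -0.027 0.016
  handle y -0.0034 x min -0.0635 top z 0.0853
```

```bash
python3 - <<'E'
from h import *
e=lambda:observe()["eef_pos"]
yaw=np.pi+t
gripper_to(0)
R=[np.pi,TILT,yaw]
P=O-.108*XS+[0,0,.04]
move_l(P,feed=.25,rotation=R)
hold(.2)
r=move_l(P+.05*XS,feed=.025,max_force=2.5)
print(r,((e()-O)@XS),observe()["ft_force"])
move_l(e()-.03*XS,feed=.15)
move_l(e()+[0,0,.1]-.03*XS,feed=.25)
import pickle
S=snap("side"); W=cloud(S,np.ones(S[1].shape,bool)); uv=np.argwhere(S[1]>0); hsv=cv2.cvtColor(S[0],cv2.COLOR_RGB2HSV)[uv[:,0],uv[:,1]]
L=np.c_[(W-O)@XS,(W-O)@YS,W[:,2]]
J=L[(abs(L[:,1])<.034)&(L[:,0]>-.09)&(L[:,0]<.045)&(L[:,2]>.015)&(L[:,2]<.1)&(hsv[:,2]>90)&(hsv[:,1]<90)]
print(len(J),np.percentile(J,[.5,99],axis=0).round(4),observe()["time_s"])
E
```

```text
True -0.07241132998811475 [-0.38378168 -0.60998617  0.46167652]
518 [[-0.0629 -0.0315  0.0165]
 [ 0.0279  0.0278  0.0883]] 18.6917
```

The push met firm contact and the jug did not move, so it is home. Next I'll measure the line and the marker tip in the two earlier views.

```bash
cat >> h.py <<'E'
def loc(P): return np.array([(P-O)@XS,(P-O)@YS,P[2]])
def glob(x,y,z): return O+x*XS+y*YS+np.array([0,0,z])
def tip_px(S):
    im,d,c=S; r=im[...,0].astype(int); m=(r>90)&(im[...,1]<.4*r)&(im[...,2]<.4*r)
    a,b=proj(c,glob(.02,-.1,.14)); yy,xx=np.nonzero(m); k=np.hypot(xx-a,yy-b)<60; yy,xx=yy[k],xx[k]
    dv=proj(c,glob(0,-.1,.14))-proj(c,glob(.02,-.1,.14)); dv/=np.linalg.norm(dv)
    s=xx*dv[0]+yy*dv[1]; k=s>s.max()-2.0; return np.array([xx[k].mean(),yy[k].mean()]),len(yy)
def line_y(S,y0,z=.1375,xs=(.0,.004,.008,.012,.016)):
    "peak of the white line between black, stand y at several stand x"
    im,d,c=S; g=cv2.cvtColor(im,cv2.COLOR_RGB2GRAY); out=[]
    ys=np.arange(y0-.009,y0+.009,.0002)
    for x in xs:
        q=np.array([proj(c,glob(x,y,z)) for y in ys],np.float32)
        v=cv2.remap(g,q[None,:,0],q[None,:,1],cv2.INTER_LINEAR)[0].astype(float)
        i=[j for j in range(8,len(v)-8)]; sc=[v[j-3:j+4].mean()-np.maximum(v[max(0,j-20):j-6].min() if j>8 else 255,v[j+6:j+20].min()) for j in i]
        j=i[int(np.argmax(sc))]; w=slice(max(0,j-9),j+10); ww=np.clip(v[w]-.5*(v[w].max()+v[w].min()),0,None)
        out.append((ys[w]*ww).sum()/ww.sum())
    return np.array(out)
E
python3 - <<'E'
from h import *
import pickle
V=pickle.load(open("v.pkl","rb"))
p=[tip_px(V[k]) for k in("s1","s2")]
P,e=tri(V["s1"][2],p[0][0],V["s2"][2],p[1][0]); print(p,"tip",loc(P).round(4),e)
for k in("s1","s2"): print(k,"line",line_y(V[k],-.06).round(4),"tip on .1375/.145",[loc(onz(V[k][2],*tip_px(V[k])[0],z)).round(4)[:2] for z in(.1375,.145)])
E
```

```text
[(array([245.85714286, 267.71428571]), 127), (array([317.85714286, 267.71428571]), 117)] tip [ 0.0196 -0.1036  0.1389] 0.00011965692847230424
s1 line [-0.0587 -0.0589 -0.0587 -0.0587 -0.0588] tip on .1375/.145 [array([ 0.0204, -0.1038]), array([ 0.0166, -0.1026])]
s2 line [-0.0588 -0.0588 -0.0588 -0.0588 -0.0587] tip on .1375/.145 [array([ 0.0203, -0.1034]), array([ 0.0163, -0.1041])]
```

The tip is at y = -103.6 mm and the line at -58.8 mm, so the pull should be about 44.8 mm. Next I'll grip the knob, pull and measure again.

```bash
python3 - <<'E'
from h import *
import pickle
e=lambda:observe()["eef_pos"]
k=loc(np.array([.5816,-.1304,0])); print("knob",k)
R=[np.pi,0,np.pi+t]
G=glob(k[0],k[1],.1625-.019)
gripper_to(.045)
movep(G+[0,0,.12],R)
print(move_l(G,feed=.12,max_force=8))
gripper_to(0,80)
s=observe(); print(s["time_s"],s["opening"],s["grasp_force"],s["ft_force"],s["eef_pos"]-G)
if s["opening"]>.012:
    p=e(); move_l(p-.0446*YS,feed=.05); hold(.4)
    s=observe(); print(s["time_s"],loc(s["eef_pos"])-loc(p),s["opening"],s["grasp_force"],s["ft_force"])
    S=snap("wrist"); pickle.dump(S,open("w.pkl","wb"))
    cv2.imwrite("pics/w.png",cv2.resize(S[0][:,:,::-1],(800,600)))
    print(tip_px(S),[loc(onz(S[2],*tip_px(S)[0],z))[:2].round(4) for z in(.139,.141)],line_y(S,-.1036).round(4))
E
```

```text
knob [-0.00034672 -0.14910741  0.        ]
False
21.6667 0.014901462626991324 77.93737292289734 [-0.64298563  0.24868059  6.0893703 ] [ 0.00055637 -0.00020177  0.00107634]
23.1167 [ 1.89462610e-04 -4.26346140e-02 -7.79932375e-06] 0.014778983923491888 77.94978976249695 [-1.29287563  7.41853308  3.33598434]
(array([449.1, 296.3]), 545) [array([ 0.0185, -0.1025]), array([ 0.0172, -0.1038])] [-0.1019 -0.1018 -0.1019 -0.1018 -0.1018]
```

View pics/w.png

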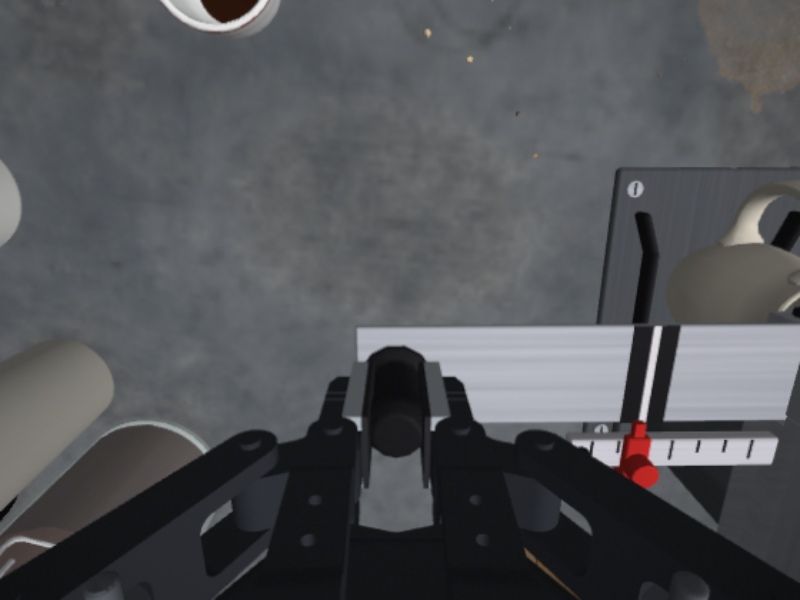

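The line is about 1.6 mm short of the marker tip: it meets the blade's edge at about (644,424), against the tip at (640,424). The arm gives about 2 mm under the spring load, so I'll correct for both.

```bash
python3 - <<'E'
from h import *
import pickle
e=lambda:observe()["eef_pos"]
p=e(); move_l(p-.00365*YS,feed=.01); hold(.5)
s=observe(); print(s["time_s"],loc(s["eef_pos"])-loc(p),s["grasp_force"],s["ft_force"])
S=snap("wrist"); pickle.dump(S,open("w2.pkl","wb"))
tp,_=tip_px(S); V=pickle.load(open("v.pkl","rb")); 
for k in("s1","s2"):
    P,g=tri(S[2],tp,V[k][2],tip_px(V[k])[0]); print("tip",k,loc(P).round(4),g.round(4))
print(tp,[loc(onz(S[2],*tp,z))[:2].round(4) for z in(.139,.14,.141)],line_y(S,-.1036).round(4))
cv2.imwrite("pics/x.png",cv2.resize(S[0][215:350,400:540,::-1],None,fx=4.4,fy=4.4,interpolation=cv2.INTER_CUBIC))
E
```

```text
23.9833 [ 2.54995354e-05 -1.62733604e-03  1.52215339e-05] 78.0319619178772 [-2.40905617  6.66186037  4.37824417]
tip s1 [ 0.0186 -0.1033  0.1401] 0.0008
tip s2 [ 0.0182 -0.1036  0.1406] 0.0007
[451.8125 296.875 ] [array([ 0.0188, -0.1027]), array([ 0.0182, -0.1033]), array([ 0.0176, -0.1039])] [-0.1035 -0.1034 -0.1035 -0.1034 -0.1034]
```

View pics/x.png

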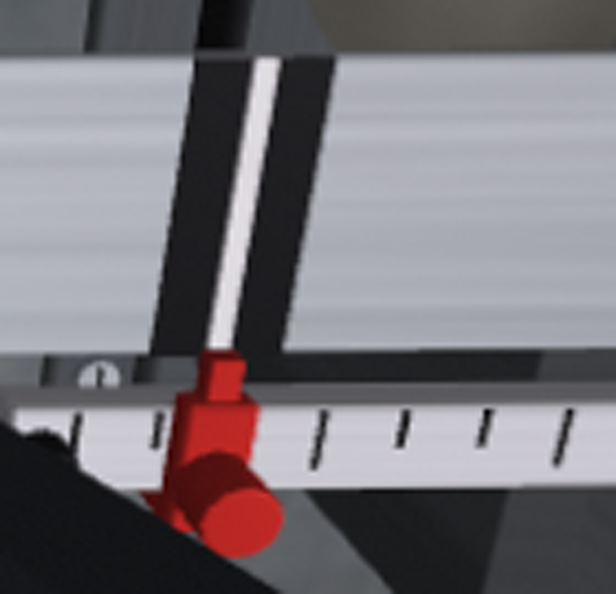

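The white line runs straight into the marker tip, at (222,350) in the crop. Line and tip agree within about 0.2 mm and the marker hasn't moved. I'll hand it in.

```bash
python3 -c "
from plant import *
print(job_done(),observe()['time_s'])"
```

```text
the job is handed in; nothing more can be done
the job is handed in; nothing more can be done
```

The job is handed in: the cream jug stands home in the nest, let go, and the arm still holds the gate open, its white line level with the red marker to within about 0.2 mm by measurement; the verdict was not shown.

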